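Lock the crate hasp with its spring clip

TASK

Fold the steel hasp on the lid of the low green crate right down over its pin, then pick up the hairpin spring clip by its orange grip and push it sideways over the pin, under the pin's head and on top of the hasp, until it snaps past the bulge and the pin sits fully home at the back of the clip; let go and leave it there. Work gently: never force the clip against the pin or the crate with more than 25 N, and leave the other things on the bench where they are.

Things in the scene. Friction and masses are not known exactly. Their poses are not given: they have to be found in the camera images.
- crate: the low green lidded crate, fixed, 280 (x) x 240 (y) mm, flat lid 100 mm above the bench. Origin: centre of its underside; z up; -x is its front side, which faces roughly towards the robot (turned up to 0.35 rad)
- pin (a point): on the axis of the upright pin on the crate lid, 104 mm above the bench (the closed hasp's upper face), at rest 30 mm to -x of the crate's centre; crate axes. Above it: bare 12 mm shank for 9 mm, then a brass head 17 mm wide, 5 mm thick. The pin is sprung: pushed to +x of the crate it gives way about 3 mm per N up to a hard stop at 22 mm, and springs back; otherwise rigid
- hasp (a joint): angle of the steel hasp: 0 = flat on the lid, closed, at a hard stop; grows as it rises (starts 0.45 to 0.9 rad). Plate 60 mm wide, 4 mm thick, 150 mm long, hinged 90 mm to +x of the pin's rest place about a line along the crate's y, 102 mm above the bench; its free end points to -x of the crate. A 48 x 21 mm slot lets the pin's head through. The stiff hinge stays where it is left
- hasp_press (a point): point on the hasp's upper face, on its middle line, 40 mm from the hinge line (between hinge and slot); moves with the hasp. Pressed down near here by about 2 to 4 N, the hasp folds shut
- clip: the loose hairpin spring clip, lying flat on the bench, about 75 g, 95 mm long. Origin: where the pin's axis stands when fully home, on the clip's underside; x points from the orange grip to the open leg tips, z up. Two steel wire legs, 6 mm thick (z 0 to 6 mm), reach to x = +29 mm, mouth 23 mm wide at the tips; pocket 13 mm wide for the 12 mm shank, with a hard rear stop at x = -6.5 mm
- clip_bulge (a point): on the clip, x = +8 mm, z = 3 mm: midway between the bulges of the legs, 6 mm gap, sprung; clip axes. Going over the shank takes a push of roughly 6 to 18 N; then the push suddenly drops and the sprung pin jumps back to the rear stop
- clip_grip (a point): on the clip, x = -30 mm, z = 26 mm: where to grip the orange upright tab (30 mm along x, 16 mm wide along y, its top 38 mm above the underside, fingers closing along y); clip axes. A grip of 40 N holds it while pushing. Behind the tab a low wire loop, 6 mm high, reaches to x = -66 mm
- tin_lid: bystander: flat tin lid, bare metal, 90 mm diameter, 10 mm high, origin centre of its underside
- jam_lid: bystander: red metal jam jar lid, 72 mm diameter, 14 mm high, origin centre of its underside
- beer_bottle: bystander: brown glass bottle standing, 62 mm diameter, 220 mm tall, origin centre of its underside
- ketchup: bystander: red squeezed plastic ketchup bottle with white snap cap, 66 mm diameter, 183 mm tall, origin centre of its underside
- driver: bystander: screwdriver lying on the bench, origin on its underside
- tin: bystander: tin can standing, 74 mm diameter, 90 mm tall, origin centre of its underside
Not all that is in view belongs to the job. Several things look just like the clip: the one meant starts farthest to the robot's left.

How it is judged:
By the outcome, as a careful person would: the job done as asked, in the order asked, and still so for the second after the job is handed in, with the robot touching nothing.
It also fails if it takes over 69 s, if anything falls off the work surface, if the arm or the gripper's body presses on something with over 40 N, if the wrist force passes 120 N, or if a joint passes its speed limit or range.

ROBOT

A 6-joint arm with a two-finger parallel gripper is mounted at the origin on the work surface. World frame = base frame: x ahead of the robot, y to its left, z up, the work surface at z = 0. Lengths are in m, angles in rad, forces in N, time in s.
With the tool pointing down it reaches from about 0.375 to 0.9 m from the base axis. Payload 3.1 kg.
Tool frame: the origin (TCP) lies midway between the tips of the shut fingers; the grasp point (between the pads) lies 19 mm behind it; x points along the fingers, z is the direction in which the jaws open and shut, and the axes are right-handed (so a half turn about x gives the same grasp; the last joint's range is limited). The gripper opens to 87 mm and grips with 3 to 60 N. Pads are 19 mm wide; open, the fingers measure 117 mm over their backs; the gripper's body (75 mm by 190 mm) begins 51 mm behind the grasp point.
Start: joints at [-1.49, 0.527, 1.433, -0, 1.181, -0.178], TCP at [0.161, -0.604, 0.223] pointing down, gripper open.
Joint ranges: [-3.08, 3.08], [-0.75, 2.2], [0.22, 2.44], [-1.43, 4.57], [0, 2.65], [-2.85, 2.85]. Speed limits (rad/s): [2.79, 2.79, 3.14, 3.14, 3.14, 3.14].

INTERFACE

Orientations are given as a unit quaternion [x, y, z, w].
In Python, from rig import robot, optics, workorder gives the robot as it stands.
- The arm moves only by the tool arm_command, never from a script. Its argument "plan" is a list of rows, each a list of 7 numbers: the shift along the tool's x, y, z in cm, then the turn, a rotation vector about the tool's x, y, z in rad, then the finger opening in cm, from 0 to 8.7. In form: [[x, y, z, ax, ay, az, gripper], ...]. A call has 1 to 12 rows; each row shifts and turns the pose as measured when the row begins, along the tool's axes as they then stand; what a row does not reach is not made up. A row lasts 1/8 s, in which the tool goes at most 62.5 mm and 10.7 degrees, less where a joint would pass 70% of its speed; a pose out of reach is approached as far as the arm can. A call with a gripper value outside its range is refused whole. The fingers move at their own pace and stop on an object; "grip_force" is the grip in N (left out, the last holds). Time passes only in rows, so rows that do not move let the fingers close. It gives the time, the measured TCP pose, the force and the opening at its end, in the units of the state.
- robot.get_obs(): the state, without advancing time (a new reading comes with each control period).
- optics.camera(name): name is "side" or "top"; returns (picture, depth): 384x512x3 uint8, blue, green, red; 384x512 float32, m along the optical axis (not along the pixel's ray), 0 where there is no reading.
- optics.camera_info(name): a dict with "mtx" (3x3 intrinsics, pixels), "k1" (the pictures are not rectified: a ray, as slopes to the right and down, at radius r is drawn at 1 + k1 r^2 times it, then the intrinsics apply), "position" and "rotation" of the camera in the world. Camera axes: x right, y down, z forward; pixel columns grow to the right and rows downward; lengths in m; the calibration is good to about 2 mm. A picture is of the moment at which its call begins. camera_info takes no time and is no camera call.
- workorder.hand_in(): hands the job in, once; it reports no verdict.
The state is a dict: "time": time; "q": joint angles; "joint_velocities": joint speeds; "joint_torque": joint torques, N m; "position": TCP position; "tool_rot": TCP orientation; "ft_force": force on the tool from outside, world axes, zero at the start; "moment": the same for the moment, N m; "grip_width": finger opening in m.
Only numpy, scipy, OpenCV 4.12 (cv2) and the standard library are available. Lean on these libraries where they do the work, as an engineer would, in place of code of your own. Each camera call takes 0.05 s, during which the arm holds its last target. There are 200 camera calls.

## Working session

There is one attempt and no reset: what is moved stays moved. The work goes in short steps, Python scripts to look and compute and a tool call to move; the robot and the scene stay as the last step left them, time stands still between calls to the robot, and variables do not carry over. Pictures are saved under pics/ and viewed, about 8 in all and at most 12, crops included, and the job is handed in when it is done.

Besides the shell and the picture viewer there is one more tool, called after "Request:" as name([rows], argument=value, ...), one row to a line, values as JSON. arm_command: Moves the arm, as the interface text tells. Its arguments: {"type":"object","properties":{"plan":{"type":"array"},"grip_force":{"type":"number"}},"required":["plan"]}

```bash
mkdir -p pics
cat > h.py <<'E'
import numpy as np, cv2
from rig import robot, optics, workorder
def grab(n):
    im,d=optics.camera(n); i=optics.camera_info(n); return im,d,i
def rays(i,uv):
    K=np.array(i["mtx"],float); k=float(i["k1"])
    uv=np.atleast_2d(np.array(uv,float))
    p=cv2.undistortPoints(uv.reshape(-1,1,2),K,np.array([k,0,0,0,0.])).reshape(-1,2)
    R=np.array(i["rotation"],float)
    return np.array(i["position"],float), np.c_[p,np.ones(len(p))]@R.T
def plane(i,uv,z):
    c,d=rays(i,uv); return c+d*((z-c[2])/d[:,2])[:,None]
def atdepth(i,uv,dep):
    c,d=rays(i,uv); return c+d*np.atleast_1d(dep)[:,None]
def tri(i1,a,i2,b):
    c1,d1=rays(i1,a);c2,d2=rays(i2,b)
    out=[]
    for x,y in zip(d1,d2):
        x=x/np.linalg.norm(x);y=y/np.linalg.norm(y)
        s=np.linalg.lstsq(np.c_[x,-y],c2-c1,rcond=None)[0]
        p,q=c1+s[0]*x,c2+s[1]*y; out.append(np.r_[(p+q)/2,np.linalg.norm(p-q)])
    return np.array(out)
E
python3 - <<'E'
from h import *
np.set_printoptions(precision=4,suppress=True)
print(robot.get_obs())
for n in("top","side"):
    im,d,i=grab(n); print(n,i); cv2.imwrite(f"pics/{n}0.png",im); np.savez(f"pics/{n}0.npz",im=im,d=d)
E
```

```text
{'time': 0.0, 'q': array([-1.4895,  0.5285,  1.4339,  0.    ,  1.1814, -0.1785]), 'joint_velocities': array([-0.0002,  0.0001,  0.0021,  0.0003, -0.0001, -0.    ]), 'joint_torque': array([ -0.0003, -44.0043, -17.6596,   0.0634,   0.0583,  -0.0002]), 'position': array([ 0.1605, -0.6033,  0.2216]), 'tool_rot': array([ 0.4316,  0.5611, -0.4305,  0.56  ]), 'ft_force': array([-0.5531, -0.6956, -0.165 ]), 'moment': array([ 0.0113, -0.007 , -0.0552]), 'grip_width': 0.0866546371454672}
top {'mtx': array([[427.9075,   0.    , 253.7296],
       [  0.    , 427.9075, 190.6125],
       [  0.    ,   0.    ,   1.    ]]), 'k1': 0.0108406595173501, 'position': array([ 0.3244, -0.0198,  1.3788]), 'rotation': array([ 0.7122, -0.6994,  0.0497, -0.033 ])}
side {'mtx': array([[430.1344,   0.    , 260.6638],
       [  0.    , 430.1344, 190.9797],
       [  0.    ,   0.    ,   1.    ]]), 'k1': -0.166054928006686, 'position': array([ 0.3733, -1.2711,  1.2232]), 'rotation': array([ 0.9157, -0.0266,  0.0197, -0.4005])}
```

```bash
sed -i 's/R=np.array(i\["rotation"\],float)/R=Rotation.from_quat(i["rotation"]).as_matrix()/; 1a from scipy.spatial.transform import Rotation' h.py
python3 - <<'E'
import cv2
for n in("top","side"):
    cv2.imwrite(f"pics/{n}0b.png",cv2.resize(cv2.imread(f"pics/{n}0.png"),(800,600),interpolation=cv2.INTER_CUBIC))
E
```

```text
(no output)
```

View pics/top0b.png

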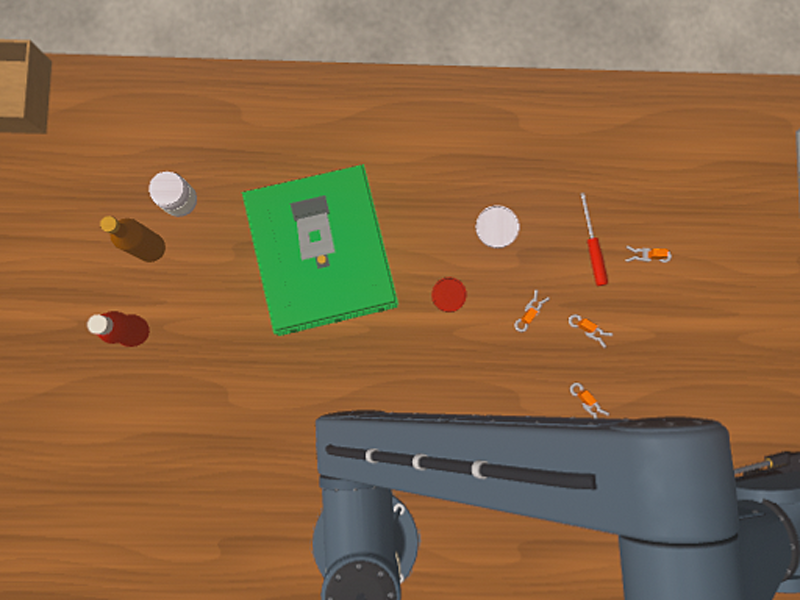

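View pics/side0b.png

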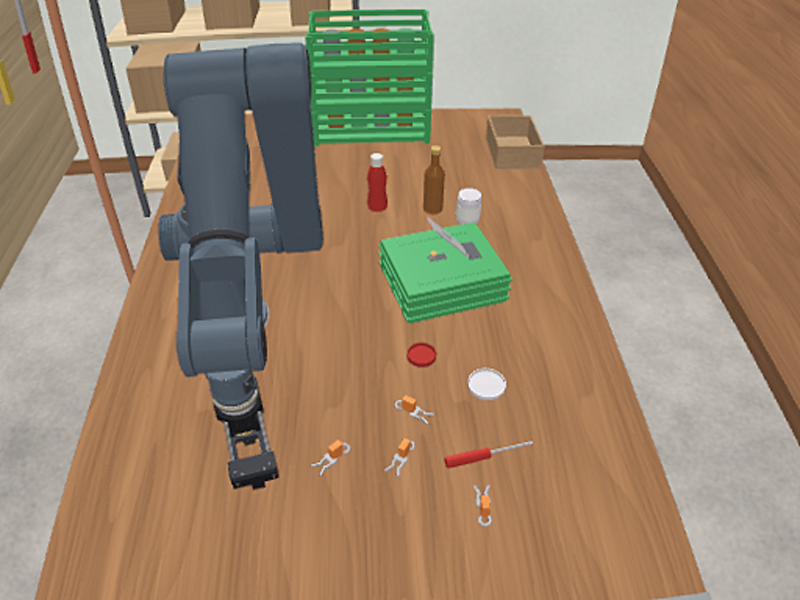

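Top view: crate at (320,250) with brass pin head at (321,259) and hasp raised. The leftmost (+y) clip is at (530,313), legs to upper right; in the side view it is at (411,405), with the arm at left.

Run:
```python
from h import *
np.set_printoptions(precision=4,suppress=True)
I={};P={}
for n in("top","side"):
    z=np.load(f"pics/{n}0.npz"); I[n]=(z["im"],z["d"],optics.camera_info(n))
def blobs(n,lo,hi,amin,box=None):
    im=I[n][0]; m=cv2.inRange(cv2.cvtColor(im,cv2.COLOR_BGR2HSV),lo,hi)
    if box: k=np.zeros_like(m);x0,y0,x1,y1=box;k[y0:y1,x0:x1]=255;m&=k
    c,l,s,ce=cv2.connectedComponentsWithStats(m)
    return [(s[j,4],ce[j],np.argwhere(l==j)[:,::-1]) for j in range(1,c) if s[j,4]>=amin]
# clip tab
tb=blobs("top",(8,180,150),(20,255,255),8,(325,180,360,220)); sb=blobs("side",(8,180,120),(20,255,255),8,(245,240,285,275))
for n,B in(("top",tb),("side",sb)):
    for a,c,p in B: print(n,"tab",a,c,cv2.minAreaRect(p.astype(np.float32)), "depth3d",np.median(atdepth(I[n][2],p,I[n][1][p[:,1],p[:,0]]),axis=0), atdepth(I[n][2],p,I[n][1][p[:,1],p[:,0]])[:,2].max())
print("tri",tri(I["top"][2],tb[0][1],I["side"][2],sb[0][1]), plane(I["top"][2],tb[0][1],.036))
# wire pixels
for n,box in(("top",(325,180,358,217)),("side",(248,250,282,274))):
    B=blobs(n,(0,0,130),(180,70,255),3,box)
    p=np.vstack([b[2] for b in B]); w=plane(I[n][2],p,.004)[:,:2]; m=w.mean(0); u=np.linalg.svd(w-m)[2][0]
    if u[1]>0: u=-u
    s=(w-m)@u; t=(w-m)@np.array([-u[1],u[0]])
    e0=m+u*s.min(); e1=m+u*s.max(); print(n,"wire n",len(p),"axis",np.arctan2(u[1],u[0]),"ends",e0,e1,np.ptp(s),"width",np.ptp(t))
# pin head
for n,box in(("top",(190,155,220,180)),("side",(265,150,295,175))):
    for a,c,p in blobs(n,(12,100,100),(30,255,255),2,box): print(n,"pin",a,c,plane(I[n][2],c,.116), np.median(atdepth(I[n][2],p,I[n][1][p[:,1],p[:,0]]),axis=0)); P[n]=c
if len(P)==2: print("tripin",tri(I["top"][2],P["top"],I["side"][2],P["side"]))
# lid: green in top, depth z~.1
im,d,i=I["top"]; B=max(blobs("top",(50,120,60),(75,255,255),500),key=lambda b:b[0])
w=atdepth(i,B[2],d[B[2][:,1],B[2][:,0]]); ok=abs(w[:,2]-.1)<.02; print("lid z",np.median(w[ok,2]))
w=plane(i,B[2][ok],.1); r=cv2.minAreaRect(w[:,:2].astype(np.float32)); print("lid",r)
# hasp plane: grey pts raised above lid
g=cv2.inRange(cv2.cvtColor(im,cv2.COLOR_BGR2HSV),(0,0,60),(180,60,255)); p=np.argwhere(g[118:180,180:225])[:,::-1]+[180,118]
w=atdepth(i,p,d[p[:,1],p[:,0]]); np.save("pics/hasp.npy",w)
hi=w[w[:,2]>.115]; q=np.c_[hi[:,:2],np.ones(len(hi))]; co=np.linalg.lstsq(q,hi[:,2],rcond=None)[0]
print("hasp slope",np.arctan(np.hypot(*co[:2])),"dir",np.arctan2(-co[1],-co[0]),"zmax",hi[:,2].max(),"n",len(hi))
```

```text
top tab 80 [336.75 202.8 ] ((335.3800048828125, 204.34002685546875), (7.400000095367432, 18.600000381469727), 53.13010025024414) depth3d [ 0.4512 -0.3164  0.0345] 1.3787603738470868
side tab 40 [261.325 259.775] ((261.04998779296875, 259.6499938964844), (8.202439308166504, 6.363961219787598), 8.130102157592773) depth3d [ 0.4529 -0.3312  0.0226] 0.04173455092288236
tri [[ 0.4532 -0.3198  0.0077  0.0035]] [[ 0.4488 -0.3137  0.036 ]]
top wire n 85 axis -0.601738329530995 ends [ 0.4257 -0.3005] [ 0.5021 -0.353 ] 0.09263840804582721 width 0.033082770070399815
side wire n 79 axis -0.534250381628 ends [ 0.4234 -0.3073] [ 0.5026 -0.3542] 0.09202530289505677 width 0.03397851238344503
top pin 28 [205.4286 165.8214] [[0.5447 0.0969 0.116 ]] [0.5438 0.0966 0.1172]
side pin 8 [277.125 161.875] [[0.5455 0.0964 0.116 ]] [0.5457 0.0972 0.1169]
tripin [[0.5452 0.0969 0.1155 0.0008]]
lid z 0.09949336185967961
lid ((0.570835530757904, 0.1035417914390564), (0.28447651863098145, 0.24323680996894836), 14.921281814575195)
hasp slope 1.1787610478568697 dir 0.5181756320716131 zmax 1.3787603738470868 n 439
```

Run:
```python
from h import *
np.set_printoptions(precision=4,suppress=True)
z=np.load("pics/top0.npz"); im,d=z["im"],z["d"]; i=optics.camera_info("top")
yy,xx=np.mgrid[175:220,322:362]; p=np.c_[xx.ravel(),yy.ravel()]; w=atdepth(i,p,d[p[:,1],p[:,0]])
k=(w[:,2]>.025)&(w[:,2]<.06); q=w[k]; r=cv2.minAreaRect(q[:,:2].astype(np.float32)); m=q[:,:2].mean(0);u=np.linalg.svd(q[:,:2]-m)[2][0]
print(k.sum(),"tab top",q.mean(0),"zmed",np.median(q[:,2]),r,"axis",np.arctan(u[1]/u[0]))
w=np.load("pics/hasp.npy"); c,s=np.cos(.26),np.sin(.26)
w=w[(w[:,2]>.09)&(w[:,2]<.3)]; l=np.c_[(w[:,:2]-[.545,.097])@np.array([[c,-s],[s,c]]),w[:,2]]
for a in np.arange(-.07,.14,.01):
    b=l[abs(l[:,0]-a)<.005]
    if len(b): print(round(a,3),len(b),b[:,1].mean().round(4),np.median(b[:,2]).round(4))
```

```text
51 tab top [ 0.4539 -0.3197  0.0364] zmed 0.03652830596207535 ((0.4537689685821533, -0.32043832540512085), (0.015443840995430946, 0.029322199523448944), 55.89643859863281) axis -0.5975995795871659
-0.01 54 -0.0006 0.2126
0.0 64 -0.0004 0.2054
0.01 61 0.0003 0.1941
0.02 47 0.0009 0.1839
0.03 34 -0.0006 0.1716
0.04 33 0.0022 0.1615
0.05 38 0.0002 0.1491
0.06 48 -0.0004 0.1401
0.07 48 -0.0005 0.1273
0.08 47 0.0012 0.1165
0.09 58 -0.0006 0.1056
0.1 66 0.0004 0.1017
0.11 74 0.0001 0.1018
0.12 67 0.0009 0.1016
0.13 1 -0.0048 0.0998
```

```bash
cat >> h.py <<'E'
def go(target,jaw,n=None,start=None):
    """print rows from measured pose to target TCP with tool x down, tool z along world angle jaw (mod pi)"""
    o=robot.get_obs(); p=np.array(o["position"]); R=Rotation.from_quat(o["tool_rot"]).as_matrix()
    zc=np.arctan2(R[1,2],R[0,2]); dj=(jaw-zc+np.pi/2)%np.pi-np.pi/2
    jz=np.array([np.cos(zc+dj),np.sin(zc+dj),0]); x=np.array([0,0,-1.])
    T=np.c_[x,np.cross(jz,x),jz]; rv=Rotation.from_matrix(R.T@T).as_rotvec()
    D=np.array(target)-p; n=n or int(np.ceil(max(np.linalg.norm(D)/.055,np.linalg.norm(rv)/.16,1)))
    print("pos",p.round(4),"zc",zc.round(4),"q6",o["q"][5].round(3),"F",o["ft_force"].round(2),"t",round(o["time"],2),"rv",rv.round(4),"n",n,"grip",round(o["grip_width"],4))
    for k in range(n):
        Rk=R@Rotation.from_rotvec(rv*k/n).as_matrix(); print((Rk.T@D/n*100).round(2),(rv/n).round(3))
E
python3 -c "
from h import *
go([.600,.1117,.23],.26+np.pi/2)"
```

```text
pos [ 0.1605 -0.6033  0.2217] zc -1.311 q6 -0.178 F [ 0.21 -0.09  0.27] t 0.1 rv [-0.0002 -0.0019 -0.0003] n 16 grip 0.0867
[-0.04  3.8  -3.61] [-0. -0. -0.]
[-0.04  3.8  -3.61] [-0. -0. -0.]
[-0.04  3.8  -3.61] [-0. -0. -0.]
[-0.05  3.8  -3.61] [-0. -0. -0.]
[-0.05  3.8  -3.61] [-0. -0. -0.]
[-0.05  3.8  -3.61] [-0. -0. -0.]
[-0.05  3.8  -3.61] [-0. -0. -0.]
[-0.05  3.8  -3.61] [-0. -0. -0.]
[-0.05  3.8  -3.61] [-0. -0. -0.]
[-0.05  3.8  -3.61] [-0. -0. -0.]
[-0.05  3.8  -3.61] [-0. -0. -0.]
[-0.05  3.8  -3.61] [-0. -0. -0.]
[-0.05  3.8  -3.61] [-0. -0. -0.]
[-0.05  3.8  -3.61] [-0. -0. -0.]
[-0.05  3.8  -3.61] [-0. -0. -0.]
[-0.05  3.8  -3.61] [-0. -0. -0.]
```

Request:
arm_command([
  [0, 3.8, -3.6, 0, 0, 0, 0],
  [0, 3.8, -3.6, 0, 0, 0, 0],
  [0, 3.8, -3.6, 0, 0, 0, 0],
  [0, 3.8, -3.6, 0, 0, 0, 0],
  [0, 3.8, -3.6, 0, 0, 0, 0],
  [0, 3.8, -3.6, 0, 0, 0, 0],
  [0, 3.8, -3.6, 0, 0, 0, 0],
  [0, 3.8, -3.6, 0, 0, 0, 0],
  [0, 3.8, -3.6, 0, 0, 0, 0],
  [0, 3.8, -3.6, 0, 0, 0, 0],
  [0, 3.8, -3.6, 0, 0, 0, 0],
  [0, 3.8, -3.6, 0, 0, 0, 0],
], grip_force=20)

```text
time: 1.6
position: [0.4987, -0.056, 0.2194]
tool_rot: [0.434, 0.56, -0.433, 0.557]
ft_force: [0.5, -0.5, -0.3]
grip_width: 0.0003
```

```bash
python3 -c "
from h import *
go([.600,.1117,.22],.26+np.pi/2)"
```

```text
pos [ 0.4987 -0.056   0.2194] zc -1.3206 q6 0.982 F [ 0.51 -0.47 -0.25] t 1.6 rv [-0.0098 -0.0037  0.0001] n 4 grip 0.0003
[-0.    3.49 -3.43] [-0.002 -0.001  0.   ]
[-0.01  3.5  -3.43] [-0.002 -0.001  0.   ]
[-0.01  3.51 -3.42] [-0.002 -0.001  0.   ]
[-0.01  3.52 -3.41] [-0.002 -0.001  0.   ]
```

Request:
arm_command([
  [0, 3.5, -3.4, 0, 0, 0, 0],
  [0, 3.5, -3.4, 0, 0, 0, 0],
  [0, 3.5, -3.4, 0, 0, 0, 0],
  [0, 3.5, -3.4, -0.01, 0, 0, 0],
  [0, 1, -1, 0, 0, 0, 0],
  [0, 0, 0, 0, 0, 0, 0],
])

```text
time: 2.35
position: [0.6099, 0.1324, 0.2171]
tool_rot: [0.429, 0.564, -0.429, 0.56]
ft_force: [0.2, 0.2, -0.9]
grip_width: 0.0002
```

```bash
python3 -c "
from h import *
go([.600,.1117,.165],.26+np.pi/2)"
```

```text
pos [0.6099 0.1324 0.2171] zc -1.3043 q6 1.337 F [ 0.17  0.17 -0.89] t 2.35 rv [ 0.0066 -0.004   0.0041] n 2 grip 0.0002
[ 2.6  -0.74  0.88] [ 0.003 -0.002  0.002]
[ 2.6  -0.74  0.88] [ 0.003 -0.002  0.002]
```

Request:
arm_command([
  [0, -1.5, 1.8, 0.006, -0.004, 0.004, 0],
  [2.5, 0, 0, 0, 0, 0, 0],
  [2.5, 0, 0, 0, 0, 0, 0],
  [0, 0, 0, 0, 0, 0, 0],
])

```text
time: 2.85
position: [0.5962, 0.1047, 0.166]
tool_rot: [0.431, 0.56, -0.434, 0.559]
ft_force: [0.0, -0.6, -0.2]
grip_width: 0.0004
```

Request:
arm_command([
  [0.8, 0, 0, 0, 0, 0, 0],
  [0.8, 0, 0, 0, 0, 0, 0],
  [0.8, 0, 0, 0, 0, 0, 0],
  [0.8, 0, 0, 0, 0, 0, 0],
])

```text
time: 3.35
position: [0.5986, 0.1031, 0.1362]
tool_rot: [0.433, 0.558, -0.433, 0.561]
ft_force: [-0.5, -0.5, 2.0]
grip_width: 0.0005
```

Request:
arm_command([
  [0.8, 0, 0, 0, 0, 0, 0],
  [0.8, 0, 0, 0, 0, 0, 0],
  [0.6, 0, 0, 0, 0, 0, 0],
  [0.5, 0, 0, 0, 0, 0, 0],
])

```text
time: 3.85
position: [0.5972, 0.1031, 0.1066]
tool_rot: [0.431, 0.559, -0.434, 0.56]
ft_force: [-1.5, -0.6, 1.3]
grip_width: 0.0005
```

Request:
arm_command([
  [0.3, 0, 0, 0, 0, 0, 0],
  [0.3, 0, 0, 0, 0, 0, 0],
])

```text
time: 4.1
position: [0.5971, 0.103, 0.1041]
tool_rot: [0.431, 0.559, -0.434, 0.56]
ft_force: [-8.0, 0.1, 28.7]
grip_width: 0.0005
```

Request:
arm_command([
  [-0.3, 0, 0, 0, 0, 0, 0],
  [-3, 0, 0, 0, 0, 0, 0],
  [-5, 0, 0, 0, 0, 0, 5],
])

```text
time: 4.47
position: [0.5949, 0.1036, 0.1852]
tool_rot: [0.43, 0.561, -0.435, 0.558]
ft_force: [0.8, -0.4, 0.3]
grip_width: 0.0047
```

```bash
python3 -c "
from h import *
go([.4538,-.320,.12],-.595+np.pi/2)
im,d,i=grab('side'); cv2.imwrite('pics/s1.png',cv2.resize(im[120:230,200:370],None,fx=4,fy=4,interpolation=cv2.INTER_CUBIC))"
```

```text
pos [0.5949 0.1036 0.1852] zc -1.3164 q6 1.307 F [ 0.82 -0.44  0.28] t 4.47 rv [0.8494 0.0046 0.0077] n 9 grip 0.0047
[ 0.75 -2.7   4.16] [0.094 0.001 0.001]
[ 0.75 -2.29  4.4 ] [0.094 0.001 0.001]
[ 0.74 -1.87  4.59] [0.094 0.001 0.001]
[ 0.74 -1.43  4.75] [0.094 0.001 0.001]
[ 0.74 -0.98  4.86] [0.094 0.001 0.001]
[ 0.73 -0.51  4.93] [0.094 0.001 0.001]
[ 0.73 -0.05  4.96] [0.094 0.001 0.001]
[0.73 0.42 4.94] [0.094 0.001 0.001]
[0.73 0.88 4.88] [0.094 0.001 0.001]
```

View pics/s1.png

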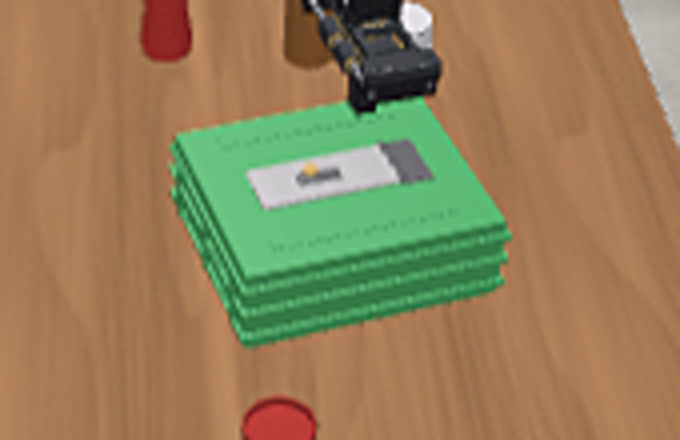

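The hasp lies flat on the lid with the brass pin head through its slot at (311,171) in the crop. Now to the clip.

Request:
arm_command([
  [0, -2.7, 4.2, 0.095, 0, 0, 5],
  [0, -2.3, 4.4, 0.095, 0, 0, 5],
  [0.7, -1.9, 4.6, 0.095, 0, 0, 5],
  [0.7, -1.4, 4.7, 0.095, 0, 0, 5],
  [0.7, -1.0, 4.9, 0.095, 0, 0, 5],
  [0.7, -0.5, 4.9, 0.095, 0, 0, 5],
  [0.7, 0, 5, 0.095, 0, 0, 5],
  [0.7, 0.4, 4.9, 0.095, 0, 0, 5],
  [0.7, 0.9, 4.9, 0.095, 0, 0, 5],
  [0, 0, 0, 0, 0, 0, 5],
])

```text
time: 5.78
position: [0.4581, -0.3328, 0.1428]
tool_rot: [0.637, 0.315, -0.623, 0.328]
ft_force: [-0.1, 0.2, 0.3]
grip_width: 0.0499
```

```bash
python3 -c "
from h import *
go([.4538,-.320,.07],-.595+np.pi/2)"
```

```text
pos [ 0.4581 -0.3328  0.1428] zc -2.1974 q6 1.353 F [-0.08  0.23  0.28] t 5.78 rv [-0.0317 -0.0087 -0.0267] n 2 grip 0.0499
[ 3.63 -0.65 -0.36] [-0.016 -0.004 -0.013]
[ 3.64 -0.59 -0.38] [-0.016 -0.004 -0.013]
```

Request:
arm_command([
  [3, -0.6, -0.4, -0.016, -0.004, -0.013, 5],
  [3, -0.6, -0.4, -0.016, -0.004, -0.013, 5],
  [0, 0, 0, 0, 0, 0, 5],
])

```text
time: 6.15
position: [0.4551, -0.3189, 0.0814]
tool_rot: [0.625, 0.331, -0.624, 0.332]
ft_force: [-0.2, 1.3, 0.3]
grip_width: 0.0499
```

```bash
python3 -c "
from h import *
go([.4538,-.320,.0075],-.595+np.pi/2)
im,d,i=grab('side'); cv2.imwrite('pics/s2.png',cv2.resize(im[220:320,200:340],None,fx=5,fy=5,interpolation=cv2.INTER_CUBIC))"
```

```text
pos [ 0.4551 -0.3189  0.0814] zc -2.1645 q6 1.349 F [-0.17  1.27  0.31] t 6.15 rv [ 0.0013 -0.0013 -0.0021] n 2 grip 0.0499
[ 3.69 -0.03  0.09] [ 0.001 -0.001 -0.001]
[ 3.69 -0.03  0.08] [ 0.001 -0.001 -0.001]
```

View pics/s2.png

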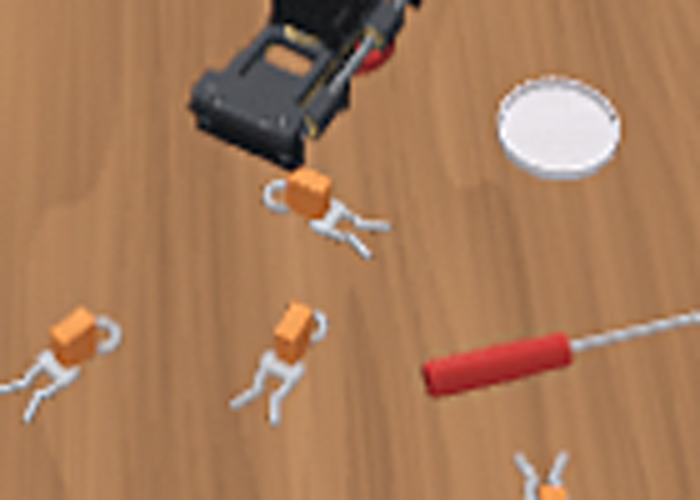

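The clip is intact under the jaws (tab at (308,193)), and the fingers will come down either side of it. Descending.

Request:
arm_command([
  [3, 0, 0.1, 0, 0, 0, 5],
  [3, 0, 0, 0, 0, 0, 5],
  [0, 0, 0, 0, 0, 0, 5],
], grip_force=40)

```text
time: 6.58
position: [0.4601, -0.3233, 0.0261]
tool_rot: [0.626, 0.327, -0.622, 0.338]
ft_force: [-0.2, 0.5, -0.1]
grip_width: 0.0498
```

```bash
python3 -c "
from h import *
go([.4538,-.320,.0075],-.595+np.pi/2)"
```

```text
pos [ 0.4601 -0.3233  0.0261] zc -2.1627 q6 1.347 F [-0.15  0.49 -0.13] t 6.58 rv [ 0.0031  0.0013 -0.0165] n 1 grip 0.0498
[ 1.85 -0.74  0.08] [ 0.003  0.001 -0.017]
```

Request:
arm_command([
  [1.4, -0.6, 0, 0, 0, -0.016, 5],
  [0.3, -0.1, 0, 0, 0, 0, 5],
  [0, 0, 0, 0, 0, 0, 5],
])

```text
time: 6.95
position: [0.4564, -0.321, 0.0116]
tool_rot: [0.624, 0.33, -0.624, 0.335]
ft_force: [-0.4, 0.1, 0.4]
grip_width: 0.05
```

```bash
python3 -c "
from h import *
go([.4538,-.320,.0075],-.595+np.pi/2)"
```

```text
pos [ 0.4564 -0.321   0.0116] zc -2.1621 q6 1.351 F [-0.42  0.15  0.38] t 6.95 rv [ 0.0037  0.0027 -0.0061] n 1 grip 0.05
[ 0.4  -0.27  0.06] [ 0.004  0.003 -0.006]
```

Request:
arm_command([
  [0.4, -0.2, 0, 0.004, 0.003, -0.005, 5],
  [0, 0, 0, 0, 0, 0, 5],
  [0, 0, 0, 0, 0, 0, 0.5],
  [0, 0, 0, 0, 0, 0, 0.5],
  [0, 0, 0, 0, 0, 0, 0.5],
  [0, 0, 0, 0, 0, 0, 0.5],
  [0, 0, 0, 0, 0, 0, 0.5],
], grip_force=40)

```text
time: 7.82
position: [0.4551, -0.3205, 0.0084]
tool_rot: [0.625, 0.33, -0.624, 0.332]
ft_force: [-0.6, -0.2, -0.2]
grip_width: 0.0156
```

```bash
python3 -c "
from h import *
go([.4538,-.320,.0075],-.595+np.pi/2)"
```

```text
pos [ 0.4551 -0.3205  0.0084] zc -2.1665 q6 1.351 F [-0.56 -0.18 -0.2 ] t 7.83 rv [-0.0007  0.     -0.0029] n 1 grip 0.0156
[ 0.09 -0.14  0.03] [-0.001  0.    -0.003]
```

Request:
arm_command([
  [-3, 0, 0, 0, 0, 0, 0.5],
  [-6, 0, 0, 0, 0, 0, 0.5],
  [-6, 0, 0, 0, 0, 0, 0.5],
  [-4, 0, 0, 0, 0, 0, 0.5],
])

```text
time: 8.32
position: [0.4526, -0.3182, 0.199]
tool_rot: [-0.624, -0.334, 0.625, -0.328]
ft_force: [0.6, -0.1, -1.6]
grip_width: 0.0155
```

```bash
python3 -c "
from h import *
go([.455,.073,.19],.26+np.pi/2)"
```

```text
pos [ 0.4526 -0.3182  0.199 ] zc -2.1669 q6 1.351 F [ 0.56 -0.13 -1.58] t 8.32 rv [-0.8561 -0.0063  0.007 ] n 8 grip 0.0155
[ 0.15 -2.72 -4.06] [-0.107 -0.001  0.001]
[ 0.14 -2.27 -4.33] [-0.107 -0.001  0.001]
[ 0.14 -1.8  -4.55] [-0.107 -0.001  0.001]
[ 0.13 -1.3  -4.71] [-0.107 -0.001  0.001]
[ 0.13 -0.79 -4.83] [-0.107 -0.001  0.001]
[ 0.12 -0.27 -4.88] [-0.107 -0.001  0.001]
[ 0.12  0.25 -4.88] [-0.107 -0.001  0.001]
[ 0.11  0.77 -4.83] [-0.107 -0.001  0.001]
```

Request:
arm_command([
  [0, -2.7, -4.1, -0.107, 0, 0, 0.5],
  [0, -2.3, -4.3, -0.107, 0, 0, 0.5],
  [0, -1.8, -4.5, -0.107, 0, 0, 0.5],
  [0, -1.3, -4.7, -0.107, 0, 0, 0.5],
  [0, -0.8, -4.8, -0.107, 0, 0, 0.5],
  [0, -0.3, -4.9, -0.107, 0, 0, 0.5],
  [0, 0.2, -4.9, -0.107, 0, 0, 0.5],
  [0, 0.8, -4.8, -0.107, 0, 0, 0.5],
  [0, 0, 0, 0, 0, 0, 0.5],
])

```text
time: 9.45
position: [0.4509, 0.081, 0.2033]
tool_rot: [0.424, 0.565, -0.423, 0.567]
ft_force: [-0.4, -0.6, -1.3]
grip_width: 0.0159
```

```bash
python3 -c "
from h import *
go([.455,.073,.16],.26+np.pi/2)"
```

```text
pos [0.4509 0.081  0.2033] zc -1.2855 q6 1.22 F [-0.39 -0.55 -1.28] t 9.45 rv [ 0.0253  0.0022 -0.004 ] n 1 grip 0.0159
[4.33 0.15 0.87] [ 0.025  0.002 -0.004]
```

Request:
arm_command([
  [2, 0.1, 0.8, 0.02, 0, -0.004, 0.5],
  [2, 0, 0, 0, 0, 0, 0.5],
  [0, 0, 0, 0, 0, 0, 0.5],
])

```text
time: 9.82
position: [0.4546, 0.0721, 0.1628]
tool_rot: [0.429, 0.56, -0.43, 0.563]
ft_force: [-0.1, 0.2, -1.0]
grip_width: 0.0157
```

```bash
python3 -c "
from h import *
go([.4725,.0777,.120],.26+np.pi/2)
a,_,_=grab('side'); b,_,_=grab('top')
f=lambda x:cv2.resize(x,(400,400),interpolation=cv2.INTER_CUBIC)
cv2.imwrite('pics/s3.png',np.hstack([f(a[120:200,240:320]),f(b[120:220,160:260])]))"
```

```text
pos [0.4546 0.0721 0.1628] zc -1.3068 q6 1.226 F [-0.13  0.17 -1.01] t 9.82 rv [ 0.004   0.0038 -0.0008] n 1 grip 0.0157
[ 4.28  1.87 -0.09] [ 0.004  0.004 -0.001]
```

View pics/s3.png

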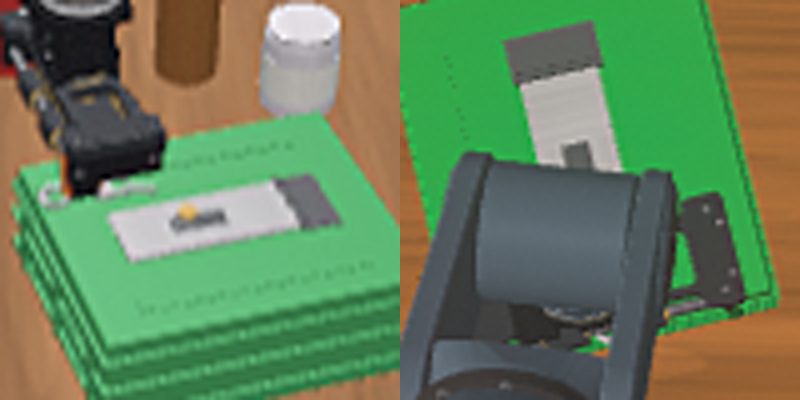

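```bash
python3 -c "
from h import *
np.set_printoptions(precision=1,suppress=True,linewidth=150)
im,d,i=grab('side'); b=im[150:163,243:275]
m=cv2.inRange(cv2.cvtColor(b,cv2.COLOR_BGR2HSV),(0,0,110),(180,60,255)); p=np.argwhere(m)[:,::-1]+[243,150]
w=plane(i,p,.158)[:,:2]; c,s=np.cos(.26),np.sin(.26)
l=(w-[.545,.097])@np.array([[c,-s],[s,c]])*1e3
print('tcp local',(robot.get_obs()['position'][:2]-[.545,.097])@np.array([[c,-s],[s,c]])*1e3)
print(np.c_[p,l][np.argsort(l[:,0])])"
```

```text
tcp local [-92.2  -1.1]
[[ 248.   160.  -125.3   -3.3]
 [ 248.   159.  -123.4    2.8]
 [ 249.   160.  -121.6   -4.5]
 [ 248.   158.  -121.5    8.9]
 [ 249.   159.  -119.6    1.6]
 [ 248.   157.  -119.6   15. ]
 [ 250.   160.  -117.8   -5.7]
 [ 249.   158.  -117.7    7.7]
 [ 250.   159.  -115.9    0.4]
 [ 249.   157.  -115.8   13.8]
 [ 251.   160.  -114.    -6.9]
 [ 252.   161.  -112.2  -14.1]
 [ 250.   157.  -112.    12.6]
 [ 252.   160.  -110.2   -8.1]
 [ 250.   156.  -110.1   18.8]
 [ 251.   157.  -108.2   11.4]
 [ 253.   160.  -106.5   -9.3]
 [ 253.   159.  -104.5   -3.2]
 [ 252.   156.  -102.4   16.3]
 [ 260.   159.   -78.   -11.6]
 [ 262.   162.   -76.5  -32. ]
 [ 260.   158.   -76.    -5.6]
 [ 261.   159.   -74.2  -12.8]
 [ 260.   157.   -73.9    0.5]
 [ 263.   162.   -72.7  -33.2]
 [ 261.   158.   -72.2   -6.8]
 [ 261.   157.   -70.1   -0.7]
 [ 264.   162.   -69.   -34.4]
 [ 262.   158.   -68.4   -8. ]
 [ 261.   156.   -68.     5.5]
 [ 262.   157.   -66.3   -1.9]
 [ 265.   162.   -65.2  -35.6]
 [ 263.   158.   -64.6   -9.2]
 [ 262.   156.   -64.2    4.3]
 [ 263.   157.   -62.5
[... 363 characters left out ...]
.   -50.2  -40.3]
 [ 266.   156.   -48.9   -0.6]
 [ 269.   161.   -48.1  -34.4]
 [ 267.   157.   -47.2   -7.9]
 [ 270.   162.   -46.4  -41.5]
 [ 267.   156.   -45.1   -1.8]
 [ 270.   161.   -44.3  -35.6]
 [ 268.   157.   -43.4   -9.1]
 [ 271.   162.   -42.6  -42.7]
 [ 271.   161.   -40.5  -36.7]
 [ 269.   157.   -39.6  -10.3]
 [ 272.   162.   -38.9  -43.9]
 [ 269.   156.   -37.4   -4.2]
 [ 272.   161.   -36.8  -37.9]
 [ 270.   157.   -35.8  -11.5]
 [ 273.   162.   -35.1  -45.1]
 [ 272.   160.   -34.6  -32. ]
 [ 270.   156.   -33.6   -5.4]
 [ 273.   161.   -33.   -39.1]
 [ 274.   162.   -31.3  -46.2]
 [ 273.   160.   -30.8  -33.2]
 [ 274.   161.   -29.2  -40.3]
 [ 274.   160.   -27.   -34.4]]
```

Request:
arm_command([
  [2, 0.5, 0, 0.004, 0.004, 0, 0.5],
  [1.8, 0.3, 0, 0, 0, 0, 0.5],
  [0, 0, 0, 0, 0, 0, 0.5],
  [0, 0, 0, 0, 0, 0, 0.5],
])

```text
time: 10.48
position: [0.4676, 0.0731, 0.1294]
tool_rot: [0.434, 0.556, -0.429, 0.564]
ft_force: [-1.1, 0.4, -0.7]
grip_width: 0.0158
```

```bash
cat >> h.py <<'E'
def loc():
    o=robot.get_obs(); c,s=np.cos(.26),np.sin(.26); M=np.array([[c,-s],[s,c]])
    print("local mm",((o["position"][:2]-[.545,.097])@M*1e3).round(1),"Flocal",(o["ft_force"][:2]@M).round(1))
E
python3 -c "
from h import *
loc(); go([.4725,.0777,.1142],.26+np.pi/2)"
```

```text
local mm [-80.9  -3.2] Flocal [-0.9  0.7]
pos [0.4676 0.0731 0.1294] zc -1.3124 q6 1.23 F [-1.06  0.42 -0.75] t 10.47 rv [-0.0015  0.0042 -0.0132] n 1 grip 0.0158
[ 1.53  0.57 -0.33] [-0.002  0.004 -0.013]
```

Request:
arm_command([
  [1.0, 0, -0.2, 0, 0.004, -0.012, 0.5],
  [0.4, 0, 0, 0, 0, 0, 0.5],
  [0, 0, 0, 0, 0, 0, 0.5],
  [0, 0, 0, 0, 0, 0, 0.5],
])

```text
time: 10.98
position: [0.468, 0.0751, 0.116]
tool_rot: [0.432, 0.559, -0.431, 0.561]
ft_force: [-0.3, -0.1, 0.4]
grip_width: 0.016
```

```bash
python3 -c "
from h import *
loc(); go([.4725,.0777,.1140],.26+np.pi/2)"
```

```text
local mm [-80.1  -1.4] Flocal [-0.3 -0. ]
pos [0.468  0.0751 0.116 ] zc -1.3123 q6 1.235 F [-0.29 -0.11  0.43] t 10.97 rv [-0.0015  0.0008 -0.003 ] n 1 grip 0.016
[ 0.2   0.51 -0.14] [-0.002  0.001 -0.003]
```

Request:
arm_command([
  [0.2, 0, 0, 0, 0, -0.003, 0.5],
  [0, 0, 0, 0, 0, 0, 0.5],
  [0, 0.6, 0, 0, 0, 0, 0.5],
  [0, 0, 0, 0, 0, 0, 0.5],
])

```text
time: 11.48
position: [0.4746, 0.0767, 0.1141]
tool_rot: [0.431, 0.56, -0.431, 0.561]
ft_force: [0.1, -0.3, -0.7]
grip_width: 0.0156
```

```bash
python3 -c "
from h import *
loc(); go([.4725,.0777,.1140],.26+np.pi/2)"
```

```text
local mm [-73.3  -1.5] Flocal [ 0.  -0.3]
pos [0.4746 0.0767 0.1141] zc -1.3123 q6 1.241 F [ 0.12 -0.3  -0.74] t 11.47 rv [-0.0015  0.0011 -0.0008] n 1 grip 0.0156
[ 0.01 -0.18 -0.15] [-0.001  0.001 -0.001]
```

Request:
arm_command([
  [0, 0.5, 0, 0, 0, 0, 0.5],
  [0, 0.5, 0, 0, 0, 0, 0.5],
  [0, 0, 0, 0, 0, 0, 0.5],
])

```text
time: 11.85
position: [0.4852, 0.0795, 0.1142]
tool_rot: [0.431, 0.56, -0.431, 0.561]
ft_force: [1.3, -0.6, -1.3]
grip_width: 0.0158
```

```bash
python3 -c "
from h import *
loc(); go([.4725,.0777,.1140],.26+np.pi/2)
a,_,_=grab('side')
cv2.imwrite('pics/s4.png',cv2.resize(a[140:185,245:305],None,fx=12,fy=12,interpolation=cv2.INTER_CUBIC))"
```

```text
local mm [-62.3  -1.6] Flocal [ 1.1 -1. ]
pos [0.4852 0.0795 0.1142] zc -1.3123 q6 1.248 F [ 1.28 -0.64 -1.34] t 11.85 rv [-0.0015  0.0012 -0.0011] n 1 grip 0.0158
[ 0.02 -1.28 -0.15] [-0.001  0.001 -0.001]
```

View pics/s4.png

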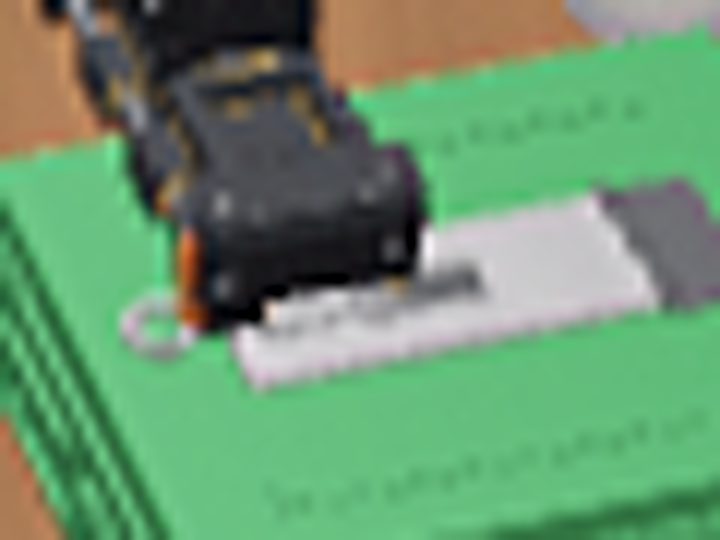

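The clip hovers just above the hasp, its loop at (155,325). The finger hides most of the pin head (398,285), so I'll go on by force.

Request:
arm_command([
  [0, 0.4, 0, 0, 0, 0, 0.5],
  [0, 0.4, 0, 0, 0, 0, 0.5],
  [0, 0.4, 0, 0, 0, 0, 0.5],
])

```text
time: 12.28
position: [0.4966, 0.0827, 0.1141]
tool_rot: [0.431, 0.56, -0.432, 0.56]
ft_force: [-0.1, -0.6, -1.5]
grip_width: 0.0156
```

```bash
python3 -c "
from h import *
loc(); go([.4725,.0777,.1140],.26+np.pi/2)"
```

```text
local mm [-50.4  -1.4] Flocal [-0.2 -0.5]
pos [0.4966 0.0827 0.1141] zc -1.3125 q6 1.256 F [-0.08 -0.58 -1.5 ] t 12.28 rv [-0.0017  0.0008  0.0001] n 1 grip 0.0156
[ 0.01 -2.46 -0.13] [-0.002  0.001  0.   ]
```

Request:
arm_command([
  [0, 0.4, 0, 0, 0, 0, 0.5],
  [0, 0.4, 0, 0, 0, 0, 0.5],
])

```text
time: 12.52
position: [0.5039, 0.0846, 0.1138]
tool_rot: [0.43, 0.561, -0.432, 0.56]
ft_force: [-1.7, -1.3, -0.7]
grip_width: 0.0151
```

Request:
arm_command([
  [0, 0.4, 0, 0, 0, 0, 0.5],
  [0, 0.4, 0, 0, 0, 0, 0.5],
])

```text
time: 12.78
position: [0.5097, 0.0864, 0.1133]
tool_rot: [0.429, 0.562, -0.434, 0.559]
ft_force: [-3.1, -2.4, 0.5]
grip_width: 0.0159
```

Request:
arm_command([
  [-0.06, 0.3, 0, 0, 0, 0, 0.5],
  [-0.03, 0.3, 0, 0, 0, 0, 0.5],
])

```text
time: 13.02
position: [0.5134, 0.0876, 0.1134]
tool_rot: [0.427, 0.564, -0.435, 0.557]
ft_force: [-4.1, -2.4, 0.3]
grip_width: 0.0154
```

```bash
python3 -c "
from h import *
loc(); go([.4725,.0777,.1140],.26+np.pi/2)"
```

```text
local mm [-33.  -1.] Flocal [-4.6 -1.2]
pos [0.5134 0.0876 0.1134] zc -1.3115 q6 1.271 F [-4.15 -2.38  0.31] t 13.03 rv [-0.0007 -0.0006  0.014 ] n 1 grip 0.0154
[ 0.   -4.2  -0.09] [-0.001 -0.001  0.014]
```

Request:
arm_command([
  [-0.04, 0.3, 0, 0, 0, 0.012, 0.5],
  [-0.02, 0.3, 0, 0, 0, 0.005, 0.5],
  [-0.02, 0.3, 0, 0, 0, 0.005, 0.5],
])

```text
time: 13.4
position: [0.5174, 0.0889, 0.1129]
tool_rot: [0.43, 0.562, -0.432, 0.559]
ft_force: [-5.6, -4.4, 0.6]
grip_width: 0.0159
```

```bash
python3 -c "
from h import *
loc(); go([.4725,.0777,.1140],.26+np.pi/2)"
```

```text
local mm [-28.8  -0.7] Flocal [-6.5 -2.8]
pos [0.5174 0.0889 0.1129] zc -1.3106 q6 1.267 F [-5.58 -4.43  0.55] t 13.4 rv [ 0.0002 -0.0016  0.0035] n 1 grip 0.0159
[-0.09 -4.62 -0.07] [ 0.    -0.002  0.003]
```

Request:
arm_command([
  [-0.12, 0.4, 0.1, 0, 0, 0.004, 0.5],
  [-0.05, 0.4, 0.1, 0, 0, 0.004, 0.5],
])

```text
time: 13.65
position: [0.52, 0.0887, 0.1132]
tool_rot: [0.429, 0.564, -0.432, 0.558]
ft_force: [-6.5, -3.4, 1.5]
grip_width: 0.0158
```

```bash
python3 -c "
from h import *
loc(); go([.4725,.0777,.1140],.26+np.pi/2)"
```

```text
local mm [-26.3  -1.6] Flocal [-7.1 -1.6]
pos [0.52   0.0887 0.1132] zc -1.31 q6 1.264 F [-6.47 -3.39  1.5 ] t 13.65 rv [ 0.0008 -0.0044  0.0082] n 1 grip 0.0158
[-0.04 -4.88 -0.16] [ 0.001 -0.004  0.008]
```

Request:
arm_command([
  [-0.08, 0.4, 0.1, 0, -0.004, 0.01, 0.5],
  [-0.05, 0.4, 0, 0, 0, 0.005, 0.5],
])

```text
time: 13.9
position: [0.5206, 0.0895, 0.1128]
tool_rot: [0.428, 0.564, -0.432, 0.558]
ft_force: [-9.0, -5.0, 3.5]
grip_width: 0.0153
```

Request:
arm_command([
  [-0.05, 0.4, 0, 0, 0, 0.006, 0.5],
  [-0.05, 0.4, 0, 0, 0, 0.005, 0.5],
])

```text
time: 14.15
position: [0.5208, 0.0901, 0.113]
tool_rot: [0.427, 0.566, -0.433, 0.556]
ft_force: [-9.0, -5.8, 5.1]
grip_width: 0.0159
```

```bash
python3 -c "
from h import *
loc(); go([.4725,.0777,.1140],.26+np.pi/2)"
```

```text
local mm [-25.1  -0.4] Flocal [-10.2  -3.3]
pos [0.5208 0.0901 0.113 ] zc -1.3072 q6 1.267 F [-9.02 -5.79  5.11] t 14.15 rv [ 0.0036 -0.0051  0.0159] n 1 grip 0.0159
[-0.02 -4.99 -0.06] [ 0.004 -0.005  0.016]
```

Request:
arm_command([
  [-0.12, 0.5, 0.15, 0.003, -0.005, 0.025, 0.5],
  [-0.06, 0.6, 0.1, 0, 0, 0.015, 0.5],
])

```text
time: 14.4
position: [0.5245, 0.09, 0.1131]
tool_rot: [0.433, 0.56, -0.428, 0.562]
ft_force: [-7.7, -3.2, -0.8]
grip_width: 0.0156
```

```bash
python3 -c "
from h import *
loc(); go([.4725,.0777,.1140],.26+np.pi/2)"
```

```text
local mm [-21.6  -1.5] Flocal [-8.2 -1.2]
pos [0.5245 0.09   0.1131] zc -1.3092 q6 1.26 F [-7.66 -3.23 -0.76] t 14.4 rv [ 0.0015 -0.0035 -0.0079] n 1 grip 0.0156
[-0.14 -5.34 -0.15] [ 0.002 -0.003 -0.008]
```

Request:
arm_command([
  [-0.06, 0.5, 0.05, 0, -0.003, 0.003, 0.5],
  [-0.04, 0.5, 0.05, 0, 0, 0.008, 0.5],
])

```text
time: 14.65
position: [0.5292, 0.0915, 0.1126]
tool_rot: [0.433, 0.56, -0.428, 0.562]
ft_force: [-5.1, -2.7, -0.5]
grip_width: 0.0156
```

```bash
python3 -c "
from h import *
loc(); go([.4725,.0777,.1140],.26+np.pi/2)"
```

```text
local mm [-16.7  -1.3] Flocal [-5.6 -1.3]
pos [0.5292 0.0915 0.1126] zc -1.3087 q6 1.264 F [-5.09 -2.73 -0.49] t 14.65 rv [ 0.002  -0.0031 -0.0074] n 2 grip 0.0156
[-0.09 -2.91 -0.07] [ 0.001 -0.002 -0.004]
[-0.08 -2.91 -0.07] [ 0.001 -0.002 -0.004]
```

Request:
arm_command([
  [-0.06, -0.2, 0, 0.002, -0.003, -0.007, 0.5],
  [-0.03, -0.3, 0, 0, 0, 0, 0.5],
  [0, -0.2, 0, 0, 0, 0, 0.5],
])

```text
time: 15.02
position: [0.5212, 0.0894, 0.113]
tool_rot: [0.43, 0.561, -0.431, 0.56]
ft_force: [-2.3, -2.0, -2.7]
grip_width: 0.0153
```

```bash
python3 -c "
from h import *
loc(); go([.4725,.0777,.1140],.26+np.pi/2)"
```

```text
local mm [-24.9  -1.2] Flocal [-2.7 -1.4]
pos [0.5212 0.0894 0.113 ] zc -1.3104 q6 1.27 F [-2.27 -2.   -2.65] t 15.03 rv [ 0.0004 -0.0001  0.0022] n 1 grip 0.0153
[-0.09 -5.01 -0.12] [ 0.    -0.     0.002]
```

Request:
arm_command([
  [0, -0.3, 0, 0, 0, 0, 0.5],
  [0, -0.2, 0, 0, 0, 0, 0.5],
  [0, 0, 0, 0, 0, 0, 0.5],
])

```text
time: 15.4
position: [0.518, 0.0885, 0.1134]
tool_rot: [0.432, 0.56, -0.43, 0.561]
ft_force: [-1.5, -1.8, -2.2]
grip_width: 0.0159
```

```bash
python3 -c "
from h import *
loc(); go([.4725,.0777,.1140],.26+np.pi/2)"
```

```text
local mm [-28.3  -1.3] Flocal [-1.9 -1.4]
pos [0.518  0.0885 0.1134] zc -1.3111 q6 1.266 F [-1.47 -1.82 -2.17] t 15.4 rv [-0.0003  0.0001 -0.0024] n 1 grip 0.0159
[-0.07 -4.67 -0.13] [-0.     0.    -0.002]
```

Request:
arm_command([
  [0.05, -0.15, 0.05, 0, 0, 0, 0.5],
  [0, 0, 0, 0, 0, 0, 0.5],
  [0, 0, 0, 0, 0, 0, 3],
  [0, 0, 0, 0, 0, 0, 4],
  [0, 0, 0, 0, 0, 0, 4],
  [0, 0, 0, 0, 0, 0, 4],
])

```text
time: 16.15
position: [0.5211, 0.0882, 0.1147]
tool_rot: [0.434, 0.557, -0.428, 0.564]
ft_force: [-0.5, 0.9, -0.3]
grip_width: 0.0391
```

```bash
python3 -c "
from h import *
loc(); go([.4725,.0777,.1140],.26+np.pi/2)"
```

```text
local mm [-25.4  -2.4] Flocal [-0.3  1. ]
pos [0.5211 0.0882 0.1147] zc -1.3116 q6 1.264 F [-0.54  0.91 -0.29] t 16.15 rv [-0.0008  0.0017 -0.0125] n 1 grip 0.0391
[ 0.01 -4.96 -0.23] [-0.001  0.002 -0.013]
```

Request:
arm_command([
  [-2, 0, 0, 0, 0, 0, 4],
  [-4, 0, 0, 0, 0, 0, 4],
  [-5, 0, 0, 0, 0, 0, 4],
  [0, 0, 5, 0, 0, 0, 4],
  [0, 0, 6, 0, 0, 0, 4],
  [0, 0, 6, 0, 0, 0, 4],
  [0, 0, 6, 0, 0, 0, 4],
  [0, 0, 5, 0, 0, 0, 4],
  [0, 0, 0, 0, 0, 0, 4],
])

```text
time: 17.27
position: [0.5956, -0.1905, 0.2298]
tool_rot: [0.434, 0.556, -0.426, 0.566]
ft_force: [-0.3, 1.6, -0.2]
grip_width: 0.0403
```

```bash
python3 -c "
from h import *
np.set_printoptions(precision=4,suppress=True)
a,da,ia=grab('side'); b,db,ib=grab('top')
f=lambda x:cv2.resize(x,(400,400),interpolation=cv2.INTER_CUBIC)
cv2.imwrite('pics/s5.png',np.hstack([f(a[140:190,250:300]),f(b[130:190,175:235])]))
c,s=np.cos(.26),np.sin(.26);M=np.array([[c,-s],[s,c]])
yy,xx=np.mgrid[130:200,175:240]; p=np.c_[xx.ravel(),yy.ravel()]; w=atdepth(ib,p,db[p[:,1],p[:,0]])
k=(w[:,2]>.13)&(w[:,2]<.16); print('tab',k.sum(),(w[k,:2].mean(0)-[.545,.097])@M*1e3,np.median(w[k,2]),cv2.minAreaRect(w[k,:2].astype(np.float32)) if k.sum() else '')
h=cv2.cvtColor(b,cv2.COLOR_BGR2HSV)[p[:,1],p[:,0]]; q=(h[:,0]>12)&(h[:,0]<30)&(h[:,1]>100)&(h[:,2]>100)&~k
ww=plane(ib,p[q],.117); l=(ww[:,:2]-[.545,.097])@M*1e3; l=l[np.abs(l).max(1)<15]; print('pin',len(l),l.mean(0))
"
```

```text
tab 57 [-30.0436   0.4649] 0.14186489892464982 ((0.5161951184272766, 0.09007918834686279), (0.029857372865080833, 0.015444410964846611), 14.126910209655762)
pin 21 [0.9097 0.1566]
```

View pics/s5.png

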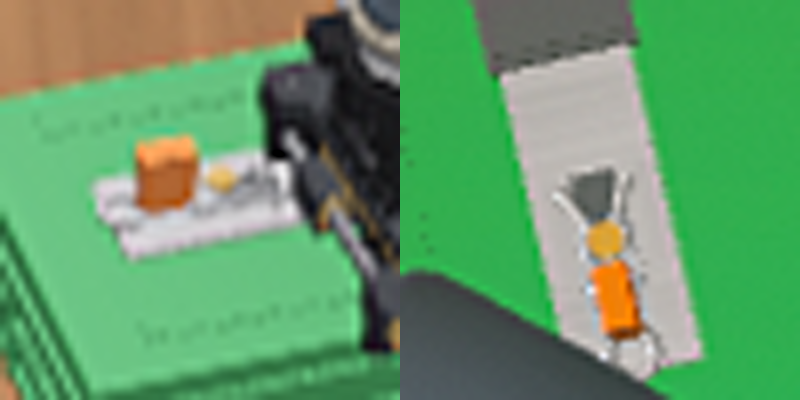

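The clip lies flat on the closed hasp under the brass head. In the right half, the tab is at (616,300), the pin head at (605,240) and the legs flare past it. The tab-to-pin distance is about 30–31 mm, where 30 is fully home, and the tab top is at 142 mm.

```bash
python3 -c "
from h import *
print(workorder.hand_in())"
```

```text
the job is handed in; nothing more can be done
None
```

The hasp is folded flat and the leftmost clip is snapped fully home on the pin. I let go, moved the arm clear and handed the job in at about 17 s of the 69 s allowed.

**Hasp:** I pressed it shut with the closed fingertips until it met the hard stop at z = 0.104 m. The force peaked at about 29 N there, under the 40 N limit but higher than needed. The picture afterwards shows it flat.

**Clip:** I pushed it sideways over the pin. The highest push I read was about 11 N, after which the force fell off as the clip snapped over.

**Last checks:**
- The tab is about 30–31 mm behind the pin axis, where 30 mm is fully home.
- The tab top is at 142 mm, which matches the clip lying flat on the hasp.
- The pin head measured 0.9 mm from where I had first found it, which is within camera error.
- I did not measure the bystanders again at the end. The arm's path stayed clear of them.

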